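# Shut the medicine drawer and set its push-to-turn lock dial

### The job

Push the half-open acrylic drawer fully shut, then set the safety lock on top of its case: with a fingertip, press the big black dial down gently but firmly, swirl it round while it is held down until its white pointer line points at the orange clip on the scale, and let it come back up. Leave the medicine bottle, glass jar, inhaler spacer and funnel standing where they are.

Things in the scene. Friction and masses are not known exactly. Their poses are not given: they have to be found in the camera images.
- unit: Fixed clear acrylic drawer case, 190 deep (its x) x 200 wide (its y) x 80 mm high. Origin: centre of its underside, on the ledge. Its own -x axis points out of the drawer side, roughly towards the robot; its yaw varies. The dial's axis is vertical, at x = +20 mm, y = 0 in this frame.
- drawer (a joint): How far the drawer stands open, in m: 0 fully shut (hard stop), 0.12 fully out. It slides along the case's own x axis (outwards is -x); about 1.5 N of friction, and it stays where it is left. It holds a loose nail clipper.
- drawer_front (a point): Centre of the outer face of the drawer's flat pale-blue acrylic front panel (196 wide, 68 high, from 8 to 76 mm above the ledge; no handle). Moves with the drawer. With the drawer shut this face is 9.5 mm proud of the case's front edge.
- dial: Lock dial; origin on its axis at ledge height, own x along the white pointer, z up. Turns either way, no end stops. Sprung up, a brake holds it; pressing its top with about 6 N (1 mm down) frees it, it bottoms 6 mm down at about 11 N. Pressed, it turns easily (0.04 N m) and keeps its angle; let go, it springs up and is held again. Must not be loaded with more than 40 N.
- dial_center (a point): Centre of the dial's flat top, on its vertical axis, 104 mm above the ledge when up. The dial is a flat black rubber-topped disc, 100 mm across and 16 mm thick, too wide to grip; a fingertip pressed on the top about 30 mm off the axis drags it round by friction and may slip a little.
- dial_pointer (a point): Outer end of the white pointer line painted on the dial's top, 48 mm from the axis, at the height of the top. Turns with the dial.
- mark (a point): Where dial_pointer must come: the point of the dial's top circle, 48 mm from the axis, next to the orange clip. The clip (16 x 12 mm, 18 high) sits fixed on the white printed scale ring round the dial, 52 to 69 mm from the axis, 82 mm above the ledge, at another angle in each start.
- medicine_bottle: Bystander: amber medicine bottle with white cap, 54 mm across, 85 high; origin centre of underside. Stands beside the drawer case, on its +y side.
- glass_jar: Bystander: glass jar with teal silicone lid, 68 mm across, 62 high; origin centre of underside. Stands beside the drawer case, on its -y side.
- spacer: Bystander: grey inhaler spacer lying along its x, 150 mm long, 52 high; origin centre of underside.
- funnel: Bystander: white plastic funnel standing mouth down, 90 mm across, 90 high; origin centre of underside.

How it is judged:
By the outcome, as a careful person would: the job done as asked, in the order asked, and still so for the second after the job is handed in, with the robot touching nothing.
It also fails if it takes over 59 s, if anything falls off the work surface, if the arm or the gripper's body presses on something with over 40 N, if the wrist force passes 120 N, or if a joint passes its speed limit or range.

### The arm

A 7-joint arm with a two-finger parallel gripper is mounted at the origin on the work surface. World frame = base frame: x ahead of the robot, y to its left, z up, the work surface at z = 0. Lengths are in m, angles in rad, forces in N, time in s.
With the tool pointing down it reaches from about 0.4 to 0.85 m from the base axis. Payload 4.5 kg.
Tool frame: the origin (TCP) lies between the finger pads; the fingertips stand 19 mm ahead of it and the grasp point (between the pads) is the TCP (r.tips_ahead is the distance from the TCP to the fingertips, in m); z points along the fingers, y is the line along which they close (so a half turn about z gives the same grasp; the last joint's range is limited). The gripper opens to 88 mm and grips with 3 to 60 N. Pads are 18 mm wide; open, the fingers measure 123 mm over their backs; the gripper's body (75 mm by 187 mm) begins 45 mm behind the grasp point.
Start: joints at [1.316, 0.689, -0.195, 1.565, 0.157, 0.902, -0.215], TCP at [0.178, -0.599, 0.258] pointing down, gripper open.
Joint ranges: [-3.01, 3.01], [-0.46, 2.08], [-1.47, 1.51], [0.13, 2.56], [-1, 4.14], [0.04, 2.09], [-2.66, 2.66]. Speed limits (rad/s): [2.57, 2.57, 3.14, 3.14, 3.14, 3.14, 3.14].

### API

Orientations are given as a unit quaternion [x, y, z, w].
In Python, from plant import r, cams, models gives the robot as it stands. The module is installed in compiled form; this text tells all that it offers.
- The arm moves only by the tool jog_arm, never from a script. Its arguments are lists of equal length, an entry for each row: "turn": the turn, a rotation vector about the tool's x, y, z in rad, a list of three; "translation": the shift along the tool's x, y, z in m, a list of three; "grip": the closure, from 0 (fully open) to 1 (shut). In form: {"turn": [[ax, ay, az], ...], "translation": [[tx, ty, tz], ...], "grip": [grip, ...]}. A call has 1 to 20 rows; each row is the pose to reach, as a shift and turn from the pose commanded when the call began, along the tool's axes at that moment; what a row does not reach only later rows make up. A row lasts 1/8 s, in which the tool goes at most 62.5 mm and 10.7 degrees, less where a joint would pass 70% of its speed; a pose out of reach is approached as far as the arm can. A call with a gripper value outside its range is refused whole. The fingers move at their own pace and stop on an object; "force" is the grip in N (left out, the last holds). Time passes only in rows, so rows that repeat a pose let the fingers close. It gives the time, the measured TCP pose, the force, the opening and the grip force at its end, in the units of the state.
- r.get_state(): the state, without advancing time (a new reading comes with each control period).
- cams.snapshot(name): name is "scene" or "side" or "wrist"; returns the picture (480x640x3 uint8, red, green, blue); there is no depth.
- cams.camera_params(name): a dict with "fx", "fy", "cx", "cy" (pixels), "eye" and "orientation" of the camera in the world. Camera axes: x right, y up, looking along -z (the intrinsics and any distortion apply to the point x, -y, -z); pixel columns grow to the right and rows downward; lengths in m; the calibration is good to about 2 mm. The wrist camera is an equidistant fisheye: a pixel r from the principal point sees the ray r / f radians off the axis. A picture is of the moment at which its call begins: read the wrist's pose just before it. camera_params takes no time and is no camera call; for the wrist camera it gives the pose at the moment of the call.
- r.finish_job(): hands the job in; it is judged then, once.
Trained networks look in the newest picture that a camera, given by its name, has taken for a name from the list of things; names that differ only in an ending like _2 or _b are one class to them, and where a whole thing is asked for, a point or a joint stands for the part that bears it (a point fixed in the world has none). Each returns a list of dicts, best first, with "p" (0 to 1); they miss things now and then, are a little off and sometimes report something else, mostly with a low value. They report only what shows in the picture. A call takes as long as a camera call.
- models.find_in(camera, name): "position" ([x, y, z] in m, in world coordinates, good to about 4 mm: the middle of the surface that is visible of it).
- models.masks_of(camera, name): "pixels" (480x640 bool, what is visible of it).
- models.place_of(camera, name): "position" ([x, y, z] in m, in world coordinates, good to about 4 mm: a listed point, or the origin of a listed thing).
The state is a dict: "clock": time; "q": joint angles; "qd": joint speeds; "joint_torque": joint torques, N m; "tool_pos": TCP position; "eef_rot": TCP orientation; "contact_force": force on the tool from outside, world axes, zero at the start; "moment": the same for the moment, N m; "opening": opening from 0.0 (shut) to 1.0 (fully open); "finger_force": force on a finger pad.
Only numpy, scipy, OpenCV 4.12 (cv2) and the standard library are available. Lean on these libraries where they do the work, as an engineer would, in place of code of your own. Each camera call takes 0.05 s, during which the arm holds its last target. There are 200 camera calls.

## Working session

There is one attempt and no reset: what is moved stays moved. The work goes in short steps, Python scripts to look and compute and a tool call to move; the robot and the scene stay as the last step left them, time stands still between calls to the robot, and variables do not carry over. Pictures are saved under pics/ and viewed, at most 10 in all, crops included, and the job is handed in when it is done.

Besides the shell and the picture viewer there is one more tool, called after "Emit:" as name(argument=value, ...) on one line, values as JSON. jog_arm: Moves the arm, as the interface text tells. Its arguments: {"type":"object","properties":{"turn":{"type":"array"},"translation":{"type":"array"},"grip":{"type":"array"},"force":{"type":"number"}},"required":["turn","translation","grip"]}

```bash
mkdir -p pics
python3 - <<'E'
from plant import r,cams,models
import cv2
s=r.get_state();print(s['clock'],s['tool_pos'],s['eef_rot'])
for c in ['scene','side']:
    im=cams.snapshot(c);cv2.imwrite(f'pics/{c}1.png',im[:,:,::-1])
    for n in ['unit','drawer_front','dial_center','dial_pointer','mark','medicine_bottle','glass_jar','spacer','funnel']:
        for o in models.place_of(c,n)[:1]: print(c,n,[round(float(v),4) for v in o['position']],round(o['p'],2))
E
```

```text
0.0 [ 0.17777818 -0.59855302  0.25690788] [ 9.89584768e-01  1.43948378e-01 -2.08511261e-04 -8.98998490e-04]
scene unit [0.6448, 0.1062, -0.0004] 0.74
scene drawer_front [0.4734, 0.0778, 0.0375] 0.72
scene dial_center [0.663, 0.1189, 0.1086] 0.56
scene dial_pointer [0.6953, 0.1533, 0.1077] 0.81
scene mark [0.5108, 0.4654, 0.0028] 0.58
scene medicine_bottle [0.6125, 0.2803, 0.0001] 0.68
scene glass_jar [0.6943, -0.059, 0.0007] 0.89
scene spacer [0.5165, 0.4655, -0.0019] 0.8
scene funnel [0.5067, -0.4391, 0.0041] 0.76
side unit [0.6481, 0.1095, -0.0011] 0.96
side drawer_front [0.4728, 0.0815, 0.0478] 0.61
side dial_center [0.6647, 0.1156, 0.1054] 0.8
side dial_pointer [0.6981, 0.1538, 0.1029] 0.96
side mark [0.6157, 0.12, 0.1047] 0.61
side medicine_bottle [0.611, 0.2756, -0.0003] 0.92
side glass_jar [0.692, -0.0602, -0.0029] 0.59
side spacer [0.5153, 0.4702, 0.0013] 0.8
side funnel [0.5072, -0.4375, -0.0013] 0.59
```

View pics/scene1.png

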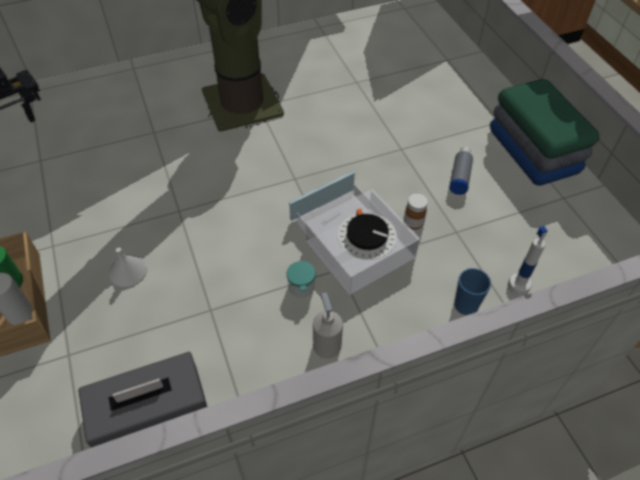

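View pics/side1.png

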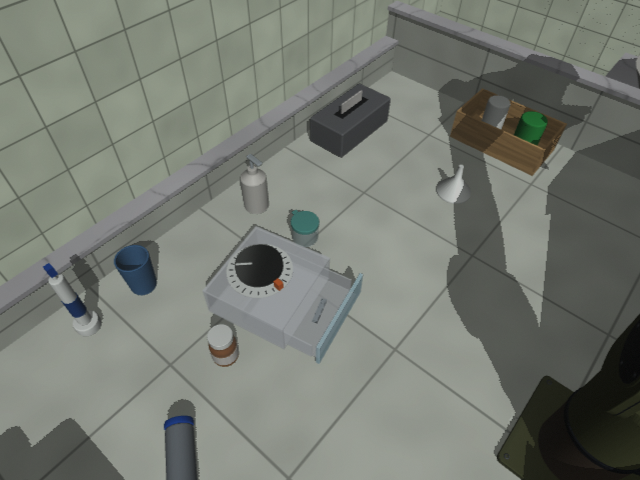

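The scene view shows the drawer half open, the pointer tip at about (388,236) and the orange clip at (360,212). In the side view the pointer tip is at (235,264) and the clip at (279,285).

```bash
cat > h.py <<'E'
import numpy as np
from scipy.spatial.transform import Rotation as R
from plant import r,cams,models
def ray(P,u,v):
    d=np.array([(u-P['cx'])/P['fx'],-(v-P['cy'])/P['fy'],-1.])
    o=np.array(P['orientation'])
    M=R.from_quat(o).as_matrix() if o.size==4 else o
    return np.array(P['eye']),M@d
def hit(c,u,v,z):
    e,d=ray(cams.camera_params(c),u,v); return e+d*(z-e[2])/d[2]
E
python3 - <<'E'
from h import *
import cv2
print({k:v for k,v in cams.camera_params('side').items()})
for c in ['scene','side']:
    im=cv2.cvtColor(cv2.imread(f'pics/{c}1.png'),cv2.COLOR_BGR2HSV)
    y0,y1,x0,x1=(190,270,320,410) if c=='scene' else (220,310,200,320)
    s=im[y0:y1,x0:x1].astype(int)
    m=(s[...,1]>150)&(s[...,2]>110)&((s[...,0]<14))
    v,u=np.nonzero(m);print(c,'clip',m.sum(),u.mean()+x0,v.mean()+y0,hit(c,u.mean()+x0,v.mean()+y0,.094))
    m=(s[...,2]<45).astype(np.uint8)
    n,l,st,ce=cv2.connectedComponentsWithStats(m);i=1+st[1:,4].argmax();print('dark',st[i],ce[i]+[x0,y0],hit(c,*(ce[i]+[x0,y0]),.102))
print('ptr',hit('scene',388,236,.104),hit('side',235,264,.104))
# front-panel top corners
print('panel top',hit('scene',290,205,.076),hit('scene',354,177,.076),hit('side',362,277,.076),hit('side',317,350,.076))
E
python3 -c "
import cv2
a=cv2.imread('pics/scene1.png')[165:275,280:430];b=cv2.imread('pics/side1.png')[215:365,195:375]
cv2.imwrite('pics/z.png',cv2.hconcat([cv2.resize(a,(409,300),interpolation=2),cv2.resize(b,(360,300),interpolation=2)]))"
```

```text
{'fx': 483.0926730782681, 'fy': 483.0926730782681, 'cx': 316.1542350208399, 'cy': 239.39413005515894, 'eye': array([0.18899803, 0.50036686, 0.90620555]), 'orientation': array([-0.11352945,  0.31904726,  0.88242292, -0.32657265])}
scene clip 13 359.15384615384613 211.6153846153846 [0.60129117 0.12615555 0.094     ]
dark [  28   25   40   35 1034] [366.15280464 231.65377176] [0.66941428 0.11397355 0.102     ]
side clip 61 278.5081967213115 283.57377049180326 [0.60214016 0.12338034 0.094     ]
dark [  45   25   38   41 1122] [264.01247772 265.72638146] [0.65123742 0.11423597 0.102     ]
ptr [0.70072732 0.15526029 0.104     ] [0.69848332 0.15111389 0.104     ]
panel top [ 0.50657725 -0.01805309  0.076     ] [0.47607313 0.16701962 0.076     ] [ 0.49019642 -0.01133908  0.076     ] [0.45353706 0.17739828 0.076     ]
```

View pics/z.png

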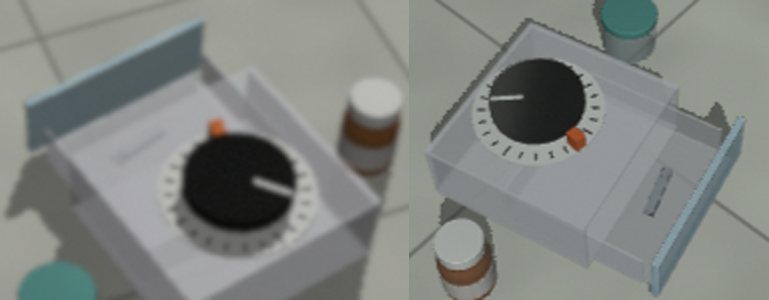

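The enlarged crops confirm it: the pointer is at about 46° in world and the clip at about 173°. The case yaw is about 0.18 rad. I'll move in front of the drawer.

Emit:
jog_arm(turn=[[0,0,0],[0,0,0],[0,0,0],[0,0,0],[0,0,0],[0,0,0],[0,0,0.11],[0,0,0.11],[0,0,0.11],[0,0,0.11],[0,0,0.11],[0,0,0.11],[0,0,0.11],[0,0,0.11],[0,0,0.11]], translation=[[0.336,-0.212,0],[0.336,-0.212,0],[0.336,-0.212,0],[0.336,-0.212,0],[0.336,-0.212,0],[0.336,-0.212,0],[0.336,-0.212,0],[0.423,-0.572,0],[0.423,-0.572,0.05],[0.423,-0.572,0.05],[0.423,-0.572,0.05],[0.423,-0.572,0.05],[0.423,-0.572,0.05],[0.423,-0.572,0.05],[0.423,-0.572,0.05]], grip=[1,1,1,1,1,1,1,1,1,1,1,1,1,1,1])

```text
clock: 2.88
tool_pos: [0.4207, 0.0695, 0.2078]
eef_rot: [0.996, 0.09, 0.0, 0.0]
contact_force: [0.0, -1.1, -0.1]
opening: 0.005
finger_force: 0.0
```

Emit:
jog_arm(turn=[[0,0,0],[0,0,0],[0,0,0],[0,0,0],[0,0,0],[0,0,0],[0,0,0],[0,0,0],[0,0,0],[0,0,0],[0,0,0],[0,0,0]], translation=[[0,0,0.06],[0,0,0.12],[0,0,0.142],[0.02,0,0.142],[0.03,0,0.142],[0.04,0,0.142],[0.05,0,0.142],[0.06,0,0.142],[0.07,0,0.142],[0.08,0,0.142],[0.09,0,0.142],[0.1,0,0.142]], grip=[1,1,1,1,1,1,1,1,1,1,1,1])

```text
clock: 4.38
tool_pos: [0.5194, 0.0878, 0.0655]
eef_rot: [0.996, 0.089, -0.0, -0.0]
contact_force: [-2.4, 0.9, 0.6]
opening: 0.008
finger_force: 0.9
```

Emit:
jog_arm(turn=[[0,0,0],[0,0,0],[0,0,0],[0,0,0]], translation=[[0.004,0,0],[0.008,0,0],[0.01,0,0],[0.01,0,0]], grip=[1,1,1,1])

```text
clock: 4.88
tool_pos: [0.5291, 0.0891, 0.0657]
eef_rot: [0.996, 0.089, 0.0, 0.0]
contact_force: [-0.4, 1.0, -0.6]
opening: 0.008
finger_force: 0.3
```

Emit:
jog_arm(turn=[[0,0,0],[0,0,0],[0,0,0]], translation=[[0.002,0,0],[0.004,0,0],[0.006,0,0]], grip=[1,1,1])

```text
clock: 5.25
tool_pos: [0.5322, 0.0897, 0.0656]
eef_rot: [0.996, 0.09, -0.003, 0.001]
contact_force: [-9.2, 0.0, 7.7]
opening: 0.003
finger_force: 4.3
```

Emit:
jog_arm(turn=[[0,0,0],[0,0,0],[0,0,0],[0,0,0],[0,0,0],[0,0,0],[0,0,0],[0,0,0],[0,0,0]], translation=[[-0.01,0,0],[-0.03,0,0],[-0.03,0,-0.06],[-0.03,0,-0.12],[-0.03,0,-0.18],[-0.03,0,-0.2],[0.03,0,-0.2],[0.04,0,-0.2],[0.04,0,-0.2]], grip=[1,1,1,1,0.48,0.48,0.48,0.48,0.48])

```text
clock: 6.38
tool_pos: [0.5742, 0.0972, 0.2652]
eef_rot: [0.996, 0.089, -0.0, 0.0]
contact_force: [-0.9, -0.8, -0.0]
opening: 0.518
finger_force: 0.0
```

Run:
```python
from h import *
import cv2
s=r.get_state();print(s['clock'],s['tool_pos'],s['q'],s['opening'],s['contact_force'])
P=cams.camera_params('wrist');print(P)
im={}
for c in ['scene','side','wrist']:
    im[c]=cams.snapshot(c)[:,:,::-1].copy();cv2.imwrite(f'pics/{c}2.png',im[c])
    for n in ['unit','drawer_front','dial_center','dial_pointer','mark']:
        for o in models.place_of(c,n)[:1]: print(c,n,[round(float(v),4) for v in o['position']],round(o['p'],2))
cv2.imwrite('pics/z2.png',cv2.hconcat([cv2.resize(im['side'][200:380,180:390],(350,300)),cv2.resize(im['wrist'],(400,300))]))
```

```text
6.375 [0.57418033 0.0972421  0.26521595] [-0.11248836  0.62500789 -0.22854021  1.68842223  0.17786007  0.84861764
 -1.80969309] 0.5176461056837731 [-0.93767313 -0.78197321 -0.02765369]
{'fx': 371.64829954431775, 'fy': 371.64829954431775, 'cx': 317.2428019763955, 'cy': 245.30298916412457, 'eye': array([0.64559064, 0.11035326, 0.39176205]), 'orientation': array([-0.1086223 ,  0.09047459, -0.6347685 ,  0.75966078])}
scene unit [0.6458, 0.1099, -0.0021] 0.57
scene drawer_front [0.5427, 0.0924, 0.0361] 0.45
scene dial_center [0.6642, 0.1218, 0.1056] 0.88
scene dial_pointer [0.6973, 0.1551, 0.1105] 0.6
scene mark [0.5122, 0.463, 0.0016] 0.75
side unit [0.6481, 0.111, 0.0007] 0.8
side drawer_front [0.5429, 0.0949, 0.0446] 0.73
side dial_center [0.6649, 0.1176, 0.1049] 0.85
side dial_pointer [0.6956, 0.153, 0.1054] 0.75
side mark [0.6147, 0.1185, 0.1058] 0.52
wrist unit [0.648, 0.1151, 0.0032] 0.71
wrist dial_center [0.6626, 0.1175, 0.1045] 0.7
wrist dial_pointer [0.6952, 0.1525, 0.1047] 0.58
wrist mark [0.6167, 0.1219, 0.1037] 0.71
```

View pics/z2.png

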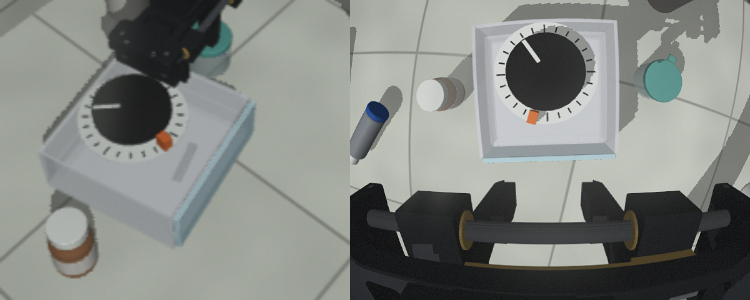

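View pics/wrist2.png

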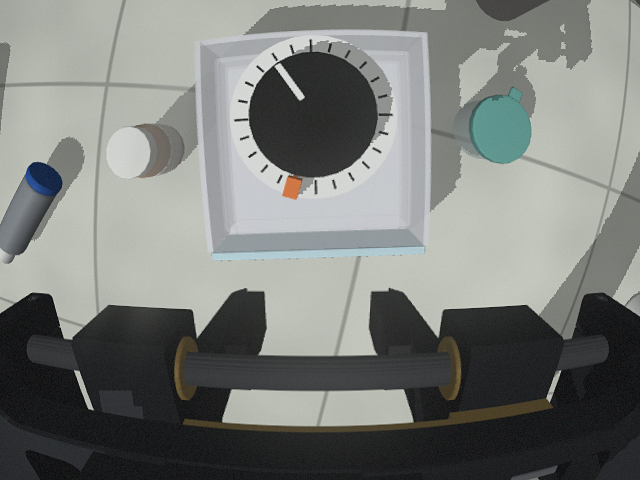

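The wrist view shows the drawer flush. The pointer tip is at (277,67), the pointer's inner end at (301,98), the clip at (292,187) and the dial centre near (313,114). I'll convert these with the fisheye model.

```bash
cat >> h.py <<'E'
import cv2
def whit(P,u,v,z):
    a=np.array([u-P['cx'],-(v-P['cy'])]);rr=np.hypot(*a);t=rr/P['fx']
    d=R.from_quat(P['orientation']).as_matrix()@np.r_[a/rr*np.sin(t),-np.cos(t)]
    e=np.array(P['eye']);return e+d*(z-e[2])/d[2]
def analyse(img,P,box,ztop):
    x0,y0,x1,y1=box;s=cv2.cvtColor(img[y0:y1,x0:x1],cv2.COLOR_BGR2HSV).astype(int)
    m=((s[...,2]<75)).astype(np.uint8)
    n,l,st,ce=cv2.connectedComponentsWithStats(m);i=1+st[1:,4].argmax()
    cs,_=cv2.findContours((l==i).astype(np.uint8),0,1);h=cv2.convexHull(max(cs,key=cv2.contourArea))[:,0]+[x0,y0]
    W=np.array([whit(P,*p,ztop)[:2] for p in h],np.float32);c,rad=cv2.minEnclosingCircle(W)
    o=(s[...,0]<16)&(s[...,1]>140)&(s[...,2]>110);v,u=np.nonzero(o);k=whit(P,u.mean()+x0,v.mean()+y0,.1)[:2]
    return np.array(c),rad,k
E
python3 - <<'E'
from h import *
P=cams.camera_params('wrist');im=cv2.imread('pics/wrist2.png')
c,rad,k=analyse(im,P,(195,30,430,230),.104)
print(c,rad,k)
deg=lambda v:np.degrees(np.arctan2(v[1],v[0]))
a=whit(P,277,67,.104)[:2];b=whit(P,301,98,.104)[:2]
for C in (c,np.array([.664,.1175])): print(C,deg(a-C),deg(a-b),deg(k-C),np.linalg.norm(k-C),np.linalg.norm(a-C))
E
```

```text
[0.66996658 0.11869102] 0.054012879729270935 [0.60540738 0.12355688]
[0.66996658 0.11869102] 50.180792698525984 46.468195431299215 175.68973786063225 0.06474230719646837 0.04207654326052307
[0.664  0.1175] 45.515569614788724 46.468195431299215 174.09814171502208 0.05890484342492569 0.046967736751570136
```

Emit:
jog_arm(turn=[[0,0,0.18],[0,0,0.36],[0,0,0.54],[0,0,0.72],[0,0,0.9],[0,0,1.08],[0,0,1.26],[0,0,1.44],[0,0,1.62],[0,0,1.8],[0,0,1.98],[0,0,2.15],[0,0,2.15],[0,0,2.15]], translation=[[0.03,-0.004,0],[0.06,-0.004,0],[0.092,-0.004,0],[0.092,-0.004,0],[0.092,-0.004,0.02],[0.092,-0.004,0.04],[0.092,-0.004,0.06],[0.092,-0.004,0.08],[0.092,-0.004,0.1],[0.092,-0.004,0.11],[0.092,-0.004,0.12],[0.092,-0.004,0.13],[0.092,-0.004,0.13],[0.092,-0.004,0.13]], grip=[0.48,0.48,0.48,0.48,0.48,0.48,0.48,0.48,0.48,0.48,0.48,0.48,0.48,0.48])

```text
clock: 9.02
tool_pos: [0.6078, 0.0301, 0.1398]
eef_rot: [-0.592, 0.806, 0.008, 0.017]
contact_force: [0.8, -0.4, -0.3]
opening: 0.518
finger_force: 0.0
```

Emit:
jog_arm(turn=[[0,0,0],[0,0,0],[0,0,0],[0,0,0],[0,0,0],[0,0,0]], translation=[[0,0,0.005],[0,0,0.01],[0,0,0.013],[0,0,0.015],[0,0,0.016],[0,0,0.016]], grip=[0.48,0.48,0.48,0.48,0.48,0.48])

```text
clock: 9.78
tool_pos: [0.6076, 0.0306, 0.1231]
eef_rot: [-0.592, 0.806, 0.008, 0.017]
contact_force: [-0.3, -0.4, 0.4]
opening: 0.518
finger_force: 0.0
```

Run:
```python
from h import *
s=r.get_state();print(s['clock'],s['tool_pos'],s['eef_rot'],s['q'],s['contact_force'])
M=R.from_quat(s['eef_rot']).as_matrix();print(M)
print('up0.03 then target, in tool axes',M.T@(np.array([.664,.118,.135])-s['tool_pos']))
```

```text
9.775 [0.60756733 0.03057858 0.12307048] [-0.59208735  0.80565704  0.00807962  0.0168531 ] [-0.50530694  0.99299758  0.77041395  1.76962453 -1.00038575  0.80978664
 -2.65490582] [-0.31857098 -0.41843401  0.41969285]
[[-0.29829708 -0.95431102  0.01758796]
 [-0.95376635  0.29873457  0.03297581]
 [-0.03672331 -0.00693822 -0.99930139]]
up0.03 then target, in tool axes [-0.1006514  -0.02782129 -0.00804586]
```

The turn ran joint 7 into its range limit: tool +z lowers q7. Nothing was touched. I'll rise, undo the turn and move over the dial.

Run:
```python
from h import *
s=r.get_state();T=R.from_quat(s['eef_rot']);G=R.from_quat([np.cos(.09),np.sin(.09),0,0])
print((T.inv()*G).as_rotvec())
for p in ([.6076,.0306,.2],[.664,.118,.2]): print(T.inv().apply(np.array(p)-s['tool_pos']))
```

```text
[-0.04203261  0.01567949 -2.05376409]
[-0.00285528 -0.00055853 -0.0768745 ]
[-0.10303842 -0.02827227 -0.07300045]
```

Emit:
jog_arm(turn=[[0,0,0],[0,0,0],[-0.008,0.003,-0.4],[-0.012,0.005,-0.6],[-0.016,0.006,-0.8],[-0.02,0.008,-1.0],[-0.025,0.009,-1.2],[-0.029,0.011,-1.4],[-0.033,0.012,-1.6],[-0.037,0.014,-1.8],[-0.042,0.016,-2.054],[-0.042,0.016,-2.054],[-0.042,0.016,-2.054],[-0.042,0.016,-2.054],[-0.042,0.016,-2.054]], translation=[[-0.003,0,-0.05],[-0.003,0,-0.077],[-0.003,0,-0.077],[-0.003,0,-0.077],[-0.02,-0.01,-0.076],[-0.04,-0.015,-0.075],[-0.06,-0.02,-0.074],[-0.08,-0.025,-0.073],[-0.103,-0.028,-0.073],[-0.103,-0.028,-0.073],[-0.103,-0.028,-0.073],[-0.103,-0.028,-0.073],[-0.103,-0.028,-0.073],[-0.103,-0.028,-0.073],[-0.103,-0.028,-0.073]], grip=[0.48,0.48,0.48,0.48,0.48,0.48,0.48,0.48,0.48,0.48,0.48,0.48,0.48,0.48,0.48])

```text
clock: 11.65
tool_pos: [0.6636, 0.1179, 0.2]
eef_rot: [0.996, 0.088, 0.0, 0.0]
contact_force: [0.3, 0.2, 0.2]
opening: 0.522
finger_force: 0.0
```

Run:
```python
from h import *
s=r.get_state();print(s['clock'],s['tool_pos'],s['eef_rot'],s['q'],s['contact_force'],s['opening'])
im=cams.snapshot('side')[:,:,::-1];cv2.imwrite('pics/s3.png',cv2.resize(im[180:380,160:400],(480,400)))
```

```text
11.65 [0.66363754 0.11788797 0.19999781] [9.96085634e-01 8.83933167e-02 8.17368299e-06 1.75182571e-04] [-0.50310162  0.88205595  0.53255858  1.47976799 -0.51412002  0.92142421
 -1.20938392] [0.30842725 0.22399101 0.20717809] 0.5224419759069795
```

View pics/s3.png

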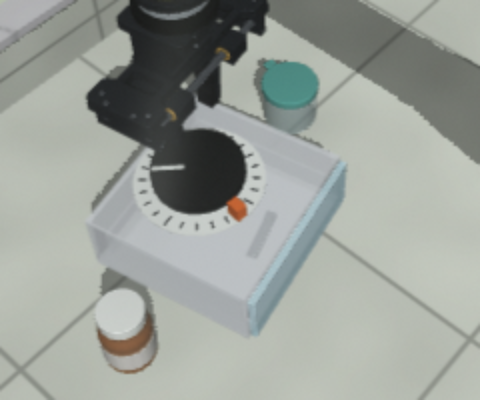

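The dial, clip and drawer are unmoved and the fingers are over the dial. I'll descend to press it.

Emit:
jog_arm(turn=[[0,0,0],[0,0,0],[0,0,0],[0,0,0],[0,0,0],[0,0,0],[0,0,0],[0,0,0]], translation=[[0,0,0.03],[0,0,0.055],[0,0,0.067],[0,0,0.072],[0,0,0.075],[0,0,0.078],[0,0,0.08],[0,0,0.08]], grip=[0.48,0.48,0.48,0.48,0.48,0.48,0.48,0.48])

```text
clock: 12.7
tool_pos: [0.6645, 0.118, 0.1217]
eef_rot: [0.996, 0.09, 0.001, -0.0]
contact_force: [-1.7, -0.5, 7.0]
opening: 0.524
finger_force: 3.7
```

Emit:
jog_arm(turn=[[0,0,0],[0,0,0],[0,0,0]], translation=[[0,0,0.002],[0,0,0.004],[0,0,0.004]], grip=[0.48,0.48,0.48])

```text
clock: 13.08
tool_pos: [0.6645, 0.118, 0.1182]
eef_rot: [0.996, 0.09, 0.001, -0.0]
contact_force: [-3.5, 0.7, 10.4]
opening: 0.517
finger_force: 5.1
```

Emit:
jog_arm(turn=[[0,0,-0.05],[0,0,-0.15],[0,0,-0.3],[0,0,-0.45],[0,0,-0.6],[0,0,-0.75],[0,0,-0.9],[0,0,-1.05],[0,0,-1.2],[0,0,-1.35],[0,0,-1.5],[0,0,-1.65],[0,0,-1.8],[0,0,-1.95],[0,0,-2.08],[0,0,-2.17],[0,0,-2.22],[0,0,-2.23],[0,0,-2.23]], translation=[[0,0,0],[0,0,0],[0,0,0],[0,0,0],[0,0,0],[0,0,0],[0,0,0],[0,0,0],[0,0,0],[0,0,0],[0,0,0],[0,0,0],[0,0,0],[0,0,0],[0,0,0],[0,0,0],[0,0,0],[0,0,0],[0,0,0]], grip=[0.48,0.48,0.48,0.48,0.48,0.48,0.48,0.48,0.48,0.48,0.48,0.48,0.48,0.48,0.48,0.48,0.48,0.48,0.48])

```text
clock: 15.45
tool_pos: [0.6641, 0.1175, 0.1181]
eef_rot: [0.358, 0.934, -0.0, 0.001]
contact_force: [-3.5, -0.5, 10.4]
opening: 0.524
finger_force: 5.1
```

Emit:
jog_arm(turn=[[0,0,0],[0,0,0],[0,0,0],[0,0,0],[0,0,0],[0,0,0],[0,0,0],[0,0,0],[0,0,0]], translation=[[0,0,-0.004],[0,0,-0.008],[0,0,-0.025],[0,0,-0.07],[0,0,-0.12],[-0.05,0,-0.145],[-0.09,0,-0.145],[-0.09,0,-0.145],[-0.09,0,-0.145]], grip=[0.48,0.48,0.48,0.48,0.48,0.48,0.48,0.48,0.48])

```text
clock: 16.58
tool_pos: [0.73, 0.0589, 0.2611]
eef_rot: [0.357, 0.934, 0.0, -0.001]
contact_force: [-0.8, 0.0, -0.3]
opening: 0.52
finger_force: 0.0
```

Run:
```python
from h import *
s=r.get_state();print(s['clock'],s['tool_pos'],s['contact_force'])
import json
P=cams.camera_params('wrist');json.dump({k:(v.tolist() if hasattr(v,'tolist') else v) for k,v in P.items()},open('P4.json','w'))
for c in ['wrist','side','scene']:
    im=cams.snapshot(c)[:,:,::-1];cv2.imwrite(f'pics/{c}4.png',im)
    for n in ['dial_center','dial_pointer','mark','drawer_front','unit']:
        for o in models.place_of(c,n)[:1]: print(c,n,[round(float(v),4) for v in o['position']],round(o['p'],2))
```

```text
16.575 [0.72998287 0.05893687 0.26106332] [-0.80077745  0.04136    -0.34977862]
wrist dial_center [0.6667, 0.1192, 0.1063] 0.89
wrist dial_pointer [0.6157, 0.1249, 0.1058] 0.68
wrist mark [0.6138, 0.1233, 0.1037] 0.8
wrist drawer_front [0.54, 0.0968, 0.0402] 0.73
wrist unit [0.6486, 0.1157, 0.0051] 0.86
side dial_center [0.6652, 0.117, 0.1033] 0.89
side dial_pointer [0.6163, 0.1294, 0.1038] 0.87
side mark [0.6162, 0.1213, 0.1081] 0.52
side drawer_front [0.5434, 0.0953, 0.0466] 0.67
side unit [0.6494, 0.1121, -0.0001] 0.87
scene dial_center [0.6922, -0.0608, -0.0015] 0.74
scene dial_pointer [0.615, 0.1274, 0.1087] 0.7
scene drawer_front [0.5408, 0.0909, 0.0389] 0.47
scene unit [0.6445, 0.1084, -0.0045] 0.59
```

View pics/wrist4.png

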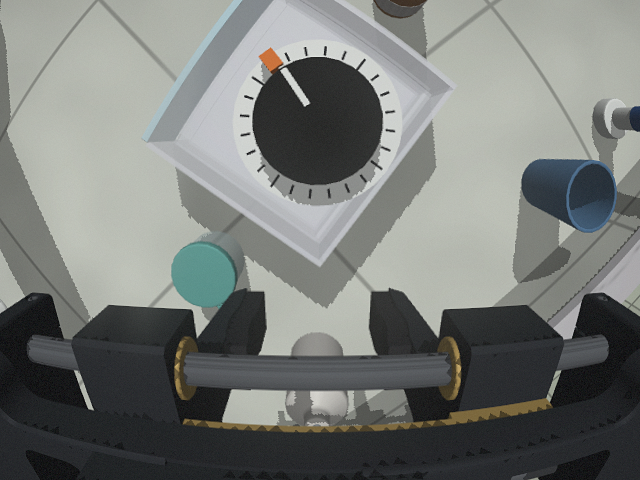

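The wrist view shows the pointer tip at (283,68), its inner end at (308,105) and the clip at (271,60). The pointer looks a few degrees short, so I'll quantify it.

Run:
```python
from h import *
import json
P=json.load(open('P4.json'));im=cv2.imread('pics/wrist4.png')
s=cv2.cvtColor(im,cv2.COLOR_BGR2HSV).astype(int)
o=(s[40:85,250:300,0]<16)&(s[40:85,250:300,1]>130)&(s[40:85,250:300,2]>110);v,u=np.nonzero(o)
k=whit(P,u.mean()+250,v.mean()+40,.098)[:2]
# pointer pixels: bright within 45mm of the centre
C=np.array([.665,.1178])
yy,xx=np.mgrid[60:180,255:380];W=np.array([whit(P,a,b,.104)[:2] for a,b in zip(xx.ravel(),yy.ravel())])
v=s[60:180,255:380,2].ravel();rad=np.hypot(*(W-C).T)
# dial centre: white-ring-limited dark disc, fit by symmetric radial edges
m=(v>120)&(rad<.044);pw=W[m]
l=cv2.fitLine(pw.astype(np.float32),cv2.DIST_L2,0,.01,.01).ravel()
deg=lambda q:np.degrees(np.arctan2(q[1],q[0]))
f=l[:2]*np.sign(-l[0]);print('pointer dir',deg(f),'n',m.sum(),'perp offset of C',np.cross(f,C-l[2:]))
print('clip',k,deg(k-C),'r',np.linalg.norm(k-C))
# centre constrained onto pointer line
C2=l[2:]+f*np.dot(C-l[2:],f);print(C2,deg(k-C2))
```

```text
pointer dir 170.66734 n 275 perp offset of C -0.00023332073976378102
clip [0.60439784 0.12370142] 174.43809509026502 r 0.06088882450297188
[0.66496216 0.11756977] 174.21896368973623<stdin>:15: DeprecationWarning: Arrays of 2-dimensional vectors are deprecated. Use arrays of 3-dimensional vectors instead. (deprecated in NumPy 2.0)
```

The pointer is 3.6° short. I'll do one small corrective press and turn.

Emit:
jog_arm(turn=[[0,0,0],[0,0,0],[0,0,0],[0,0,0],[0,0,0],[0,0,0],[0,0,0],[0,0,0],[0,0,0],[0,0,0],[0,0,0],[0,0,-0.03],[0,0,-0.06],[0,0,-0.08],[0,0,-0.08],[0,0,-0.08]], translation=[[0.045,0,0],[0.09,0,0],[0.09,0,0.05],[0.09,0,0.1],[0.09,0,0.125],[0.09,0,0.133],[0.09,0,0.137],[0.09,0,0.14],[0.09,0,0.143],[0.09,0,0.145],[0.09,0,0.145],[0.09,0,0.145],[0.09,0,0.145],[0.09,0,0.145],[0.09,0,0.145],[0.09,0,0.145]], grip=[0.48,0.48,0.48,0.48,0.48,0.48,0.48,0.48,0.48,0.48,0.48,0.48,0.48,0.48,0.48,0.48])

```text
clock: 19.48
tool_pos: [0.6646, 0.1181, 0.1189]
eef_rot: [0.32, 0.947, 0.0, 0.001]
contact_force: [-3.1, -0.3, 9.9]
opening: 0.52
finger_force: 4.8
```

Emit:
jog_arm(turn=[[0,0,0],[0,0,0],[0,0,0],[0,0,0],[0,0,0],[0,0,0],[0,0,0],[0,0,0],[0,0,0]], translation=[[0,0,-0.004],[0,0,-0.008],[0,0,-0.025],[0,0,-0.07],[0,0,-0.12],[-0.05,0,-0.145],[-0.09,0,-0.145],[-0.09,0,-0.145],[-0.09,0,-0.145]], grip=[0.48,0.48,0.48,0.48,0.48,0.48,0.48,0.48,0.48])

```text
clock: 20.6
tool_pos: [0.7346, 0.0646, 0.2612]
eef_rot: [0.32, 0.948, 0.0, -0.0]
contact_force: [-0.9, 1.1, 0.1]
opening: 0.521
finger_force: 0.0
```

```bash
python3 -W ignore - <<'E'
from h import *
s=r.get_state();print(s['clock'],s['tool_pos'],s['contact_force'])
P=cams.camera_params('wrist');im=cams.snapshot('wrist')[:,:,::-1].copy();cv2.imwrite('pics/wrist5.png',im)
for n in ['drawer_front','medicine_bottle','glass_jar','spacer','funnel']:
    if n=='drawer_front': cams.snapshot('side')
    for o in models.place_of('side',n)[:1]: print(n,[round(float(v),4) for v in o['position']],round(o['p'],2))
s=cv2.cvtColor(im,cv2.COLOR_BGR2HSV).astype(int)
C=np.array([.665,.1177])
yy,xx=np.mgrid[20:220,200:440];W=np.array([whit(P,a,b,.104)[:2] for a,b in zip(xx.ravel(),yy.ravel())])
H=s[20:220,200:440].reshape(-1,3);rad=np.hypot(*(W-C).T)
o=(H[:,0]<16)&(H[:,1]>130)&(H[:,2]>110)&(rad<.08)&(rad>.045);k=W[o].mean(0)
m=(H[:,2]>120)&(rad<.044);l=cv2.fitLine(W[m].astype(np.float32),cv2.DIST_L2,0,.01,.01).ravel()
deg=lambda q:np.degrees(np.arctan2(q[1],q[0]))
f=l[:2]*np.sign(-l[0]);print('pointer',deg(f),'n',m.sum(),deg(W[m].mean(0)-C),'clip',deg(k-C),o.sum())
E
```

```text
20.6 [0.73459914 0.06456035 0.26123259] [-0.92766304  1.06766308  0.10921569]
drawer_front [0.5412, 0.0957, 0.046] 0.84
medicine_bottle [0.6126, 0.2758, -0.0003] 0.87
glass_jar [0.692, -0.0615, 0.0011] 0.86
spacer [0.5152, 0.4688, -0.0066] 0.71
funnel [0.5067, -0.4404, 0.0013] 0.65
pointer 175.4817 n 273 175.62827429245598 clip 174.50139679795535 292
```

View pics/wrist5.png

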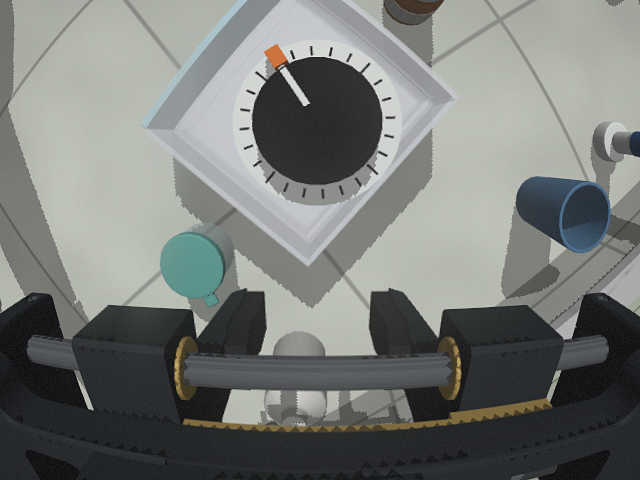

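The pointer line (tip near (284,68)) now runs straight to the clip at (276,56), within about 1°. The drawer is shut, the bystanders are unmoved and the arm is clear.

```bash
python3 -c "
from plant import r
print(r.finish_job())"
```

```text
the job is handed in; nothing more can be done
None
```

The drawer is fully shut and the dial is released with its pointer within about 1° of the orange clip, after one corrective press because the first turn stopped about 4° short; I used both fingertips on the dial instead of one. The bottle, jar, spacer and funnel have not moved, and the job is handed in.

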